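# Tip two cartons to find the stamped one and push it onto the packing belt

### The job

One of the two closed cartons has a round ink stamp under its base. Tip each carton over towards you (the robot) so that it lies on its near side and its underside shows, then push the stamped one, still lying so, sideways along the bench until it lies on the middle of the dispatch belt, roughly square to it. Leave the other carton lying beside the belt, do not lift either carton off the bench, and do not disturb the other things.

Things in the scene. Friction and masses are not known exactly. Their poses are not given: they have to be found in the camera images.
- carton_a: one of two outwardly equal closed cardboard cartons, 120 x 140 x 130 mm (own x, y, z), about 0.3 kg, centre of mass 50 mm above its underside: tilted past about 50 degrees it falls over by itself. Starts upright, its near (-x) side roughly towards the robot. Origin: middle of its underside
- carton_b: the other carton: same size, weight, axes and origin as carton_a. Lying on its near side, a carton's own x points up, its underside faces away from the robot, its origin is 60 mm above the bench and it stands 120 mm high, 130 mm deep; pushed higher than 50 mm above the bench it may tip rather than slide
- stamp (a point): middle of the round ink stamp (a dark ring 68 mm across with three bars in it), on the middle of the underside of one of the two cartons, hidden while that one stands upright. The other carton's underside has only a plain strip of brown tape
- belt: the dispatch belt: stopped, dark grey, 220 mm wide, level with the bench top (no step), steel strips along its edges. It runs between the cartons along its own x (about world x); its y is to the left. Origin: on its centre line, with 260 mm of belt nearer the robot and 385 mm beyond. A photo-eye and reflector, 65 mm high, stand 135 mm either side of the line at its x = 300 mm
- pie: bystander: baked pie in a foil plate, 184 mm across, 42 mm high. Origin: middle of its underside
- dredger: bystander: steel flour shaker, 73 mm across, 120 mm high, with a wire handle that reaches 64 mm to its own +y. Origin: middle of its underside
- scraper: bystander: dough scraper lying flat, steel blade 110 x 150 mm, with a wooden handle 24 mm thick along the edge at its -x side. Origin: under its middle, at bench height
- brush: bystander: pastry brush lying flat along its own x, about 225 mm long, 42 mm wide, 20 mm high, bristles to +x. Origin: under about its middle, at bench height

How it is judged (in metres and radians):
On the way, in this order (a step that is already met when the one before it is completed fails the run):
1. one of the cartons has been tipped over towards the robot and lies on its near side (angle between any of carton_a, carton_b's own x axis and vertical below 0.17 rad), for 0.2 s.
2. both cartons lie on their near sides, still clear of the middle of the belt (angle between each of carton_a, carton_b's own x axis and vertical below 0.17 rad and (y of carton_a in the frame of belt above 0.13 m or y of carton_a in the frame of belt below -0.13 m) and (y of carton_b in the frame of belt above 0.13 m or y of carton_b in the frame of belt below -0.13 m)), for 0.2 s.
At the end, for the whole second after the job is handed in: the stamped carton (carton_a) lies on its near side, the middle of its underside within 30 mm of the belt's centre line (and within the belt's length), within 15 degrees of square to the belt; carton_b lies on its near side at least 140 mm from the centre line; both are at rest (angle between each of carton_a, carton_b's own x axis and vertical below 0.17 rad and y of carton_a in the frame of belt between -0.03 and 0.03 m and x of carton_a in the frame of belt between -0.24 and 0.28 m and angle between the y axis of carton_a and the y axis of belt, either way round below 0.26 rad and (y of carton_b in the frame of belt above 0.14 m or y of carton_b in the frame of belt below -0.14 m) and linear speed of each of carton_a, carton_b below 0.01 m/s and angular speed of each of carton_a, carton_b below 0.1 rad/s); the robot touches nothing.
It fails at once if a carton is lifted off the bench ((height (world z) of carton_a above 0.09 m or (angle between carton_a's own z axis and vertical below 0.3 rad and height (world z) of carton_a above 0.035 m)) or (height (world z) of carton_b above 0.09 m or (angle between carton_b's own z axis and vertical below 0.3 rad and height (world z) of carton_b above 0.035 m))).
It fails at once if a bystander (pie, dredger, scraper or brush) is moved over 20 mm (distance of any of pie, dredger, scraper, brush from where it was at the start of the episode above 0.02 m).
It also fails if it takes over 67 s, if anything falls off the work surface, if the arm or the gripper's body presses on something with over 40 N, if the wrist force passes 120 N, or if a joint passes its speed limit or range.

### The arm

A 7-joint arm with a two-finger parallel gripper is mounted at the origin on the work surface. World frame = base frame: x ahead of the robot, y to its left, z up, the work surface at z = 0. Lengths are in mm, angles in rad, forces in N, time in s.
With the tool pointing down it reaches from about 400 to 875 mm from the base axis. Payload 19.3 kg.
Tool frame: the origin (TCP) lies at the very end of the fingers, on their centre line; the grasp point (between the pads) lies 19 mm behind it (grip_point_offset is the z of the grasp point in the tool frame, in mm); z points along the fingers, x is the direction in which the jaws open and shut, and the axes are right-handed (so a half turn about z gives the same grasp; the last joint's range is limited). The gripper opens to 85 mm and grips with 20 to 120 N. Pads are 22 mm wide; open, the fingers measure 114 mm over their backs; the gripper's body (76 mm by 85 mm) begins 54 mm behind the grasp point. The pads swing forward as they close: fully open they stand 13 mm farther back than shut.
Start: joints at [-1.232, 0.521, -0.036, 1.599, 0.021, 1.021, -0.113], TCP at [248.46, 573.483, 231.291] pointing down, gripper open.
Joint ranges: [-2.91, 2.91], [-0.3, 2.13], [-1.5, 1.42], [0.17, 2.43], [-1.26, 4.41], [0.16, 1.93], [-2.52, 2.52]. Speed limits (rad/s): [1.89, 1.89, 2.39, 2.39, 3.01, 3.01, 3.01].

### API

Orientations are given as a 3x3 rotation matrix whose columns are the frame's x, y, z axes.
In Python, from workcell import movep, movel, goto_joints, open_gripper, clamp, wait, inverse_kinematics, read_state, camera, PlanningError, finish_job, grip_point_offset gives the robot as it stands. Calls block until the motion is done:
- movep(position, orientation): joint-space move of the TCP to a pose.
- movel(position, frame=None, max_speed=150, guard=None): straight line of the TCP; frame=None keeps the orientation; max_speed is the mean speed in mm/s. With guard (N) it stops when the force on the tool has changed by that much, and returns True; else False.
- goto_joints(angles): joint-space move.
- open_gripper() and clamp(): open the fingers fully, or close them until they stop; the grip force is fixed at half the most.
- wait(seconds).
- inverse_kinematics(position, orientation): joint angles nearest the present ones, or None.
- read_state(): the state.
- camera(name): name is "scene" or "top"; returns a dict with "image" (400x640x3 uint8, blue, green, red), "range_z" (400x640 float32, mm along the optical axis (not along the pixel's ray), 0 where there is no reading), "fx", "fy", "cx", "cy" (pixels), "cam_to_world" (4x4, takes a point from camera to world coordinates). Camera axes: x right, y up, looking along -z (the intrinsics and any distortion apply to the point x, -y, -z); pixel columns grow to the right and rows downward; lengths in mm; the calibration is good to about 2 mm. A picture is of the moment at which its call begins.
A pose or a line that the arm cannot do raises PlanningError and nothing moves.
- finish_job(): hands the job in, once; it reports no verdict.
The state is a dict: "time": time; "qpos": joint angles; "qvel": joint speeds; "joint_efforts": joint torques, N m; "eef_pos": TCP position; "tool_rot": TCP orientation; "ft_force": force on the tool from outside, world axes, zero at the start; "torque": the same for the moment, N m; "finger_gap": finger opening in mm.
Only numpy, scipy, OpenCV 4.12 (cv2) and the standard library are available. Lean on these libraries where they do the work, as an engineer would, in place of code of your own. Each camera call takes 0.05 s, during which the arm holds its last target.

## Working session

There is one attempt and no reset: what is moved stays moved. The work goes in short steps, each a Python script; the robot and the scene stay as the last script left them, time stands still between calls to the robot, and variables do not carry over. Pictures are saved under pics/ and viewed, and the job is handed in when it is done.

```bash
ls; mkdir -p pics
python3 - <<'E'
from workcell import *
import cv2
for n in("scene","top"):
    c=camera(n); cv2.imwrite(f"pics/{n}0.png",c["image"]); print(n,c["fx"],c["fy"],c["cx"],c["cy"],c["cam_to_world"].tolist() if hasattr(c["cam_to_world"],'tolist') else c["cam_to_world"], c.keys(), (c["range_z"]>0).mean())
s=read_state();print(s["time"],s["eef_pos"],s["tool_rot"],grip_point_offset)
E
```

```text
pics
scene 386.57264024832205 386.57264024832205 317.93279317946036 206.2984358243115 [[0.7980708697787274, 0.5712859256164735, -0.19161231172123216, 282.165060747621], [-0.6025467887447411, 0.7589988310991307, -0.24669442994026738, -380.7115493898555], [0.004500464867763482, 0.31233502138358127, 0.9499613572315938, 1529.3785807028767], [0.0, 0.0, 0.0, 1.0]] dict_keys(['image', 'range_z', 'fx', 'fy', 'cx', 'cy', 'cam_to_world']) 0.9958515625
top 478.05121824186307 478.05121824186307 313.37034320213024 198.8616436306295 [[-0.004039588183816812, 0.9903139387561303, -0.1387875514324851, 412.8183542503684], [-0.9999605580261928, -0.00290257545573901, 0.008393893474966165, 17.696094732410128], [0.007909748368343062, 0.13881598525041441, 0.9902866040292105, 1490.518987922746], [0.0, 0.0, 0.0, 1.0]] dict_keys(['image', 'range_z', 'fx', 'fy', 'cx', 'cy', 'cam_to_world']) 0.9962421875
0.1 [248.39033224 573.20911919 230.7885316 ] [[ 3.97537819e-01  9.17585738e-01 -3.09697827e-04]
 [ 9.17585246e-01 -3.97537928e-01 -9.54699597e-04]
 [-9.99135366e-04  9.53550388e-05 -9.99999496e-01]] -18.700000000000003
```

View pics/scene0.png

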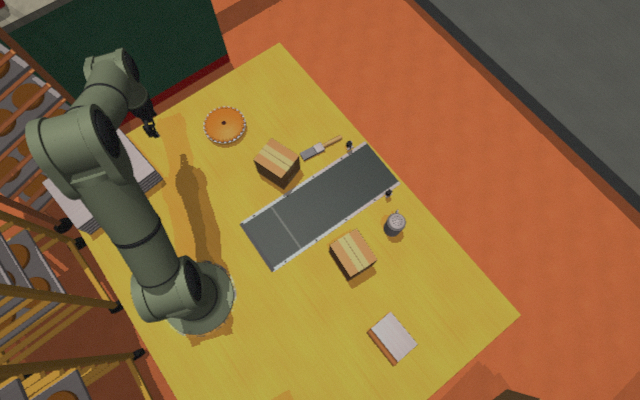

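View pics/top0.png

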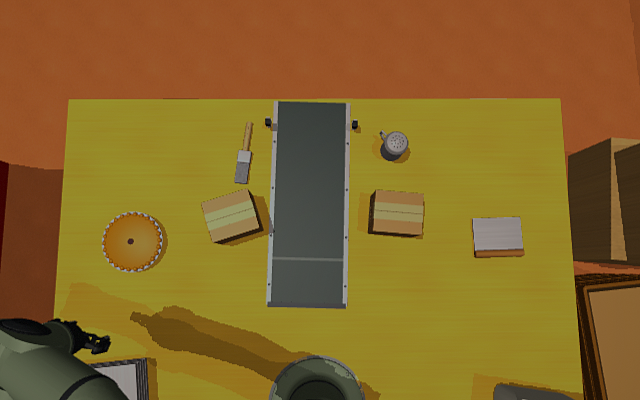

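The pictures show the left carton at about (232,217) in the top view and the right one at about (397,213). The belt lies between them (x 268–350), with the brush behind the left carton and the dredger behind the right one. Next I measure from depth.

```bash
cat > h.py <<'E'
from workcell import *
import numpy as np, cv2
def cloud(c):
    T=np.array(c["cam_to_world"]);z=c["range_z"]
    v,u=np.mgrid[0:400,0:640]
    p=np.stack([(u-c["cx"])/c["fx"]*z,-(v-c["cy"])/c["fy"]*z,-z],-1)
    return p@T[:3,:3].T+T[:3,3]
def project(c,p):
    T=np.array(c["cam_to_world"]);q=(np.asarray(p,float)-T[:3,3])@T[:3,:3]
    return np.array([c["cx"]+c["fx"]*q[0]/-q[2], c["cy"]-c["fy"]*q[1]/-q[2]])
def ray(c,u,v,z):
    T=np.array(c["cam_to_world"]);d=T[:3,:3]@np.array([(u-c["cx"])/c["fx"],-(v-c["cy"])/c["fy"],-1]);o=T[:3,3]
    return o+d*(z-o[2])/d[2]
def blobs(c,zlo,zhi,minpx=60,roi=(400,900,-450,500)):
    P=cloud(c);m=(P[...,2]>zlo)&(P[...,2]<zhi)&(P[...,0]>roi[0])&(P[...,0]<roi[1])&(P[...,1]>roi[2])&(P[...,1]<roi[3])&(c["range_z"]>0)
    n,l,st,ce=cv2.connectedComponentsWithStats(m.astype(np.uint8))
    out=[]
    for i in range(1,n):
        if st[i,4]<minpx: continue
        p=P[l==i]; r=cv2.minAreaRect(p[:,:2].astype(np.float32))
        out.append((st[i,4],ce[i].round(),np.round(r[0],1),np.round(r[1],1),round(r[2],1),round(float(np.median(p[:,2])),1)))
    return out
def R(yaw):  # tool down, tool x at yaw
    c,s=np.cos(yaw),np.sin(yaw)
    return np.array([[c,s,0],[s,-c,0],[0,0,-1.]])
E
python3 - <<'E'
from h import *
for n in("top","scene"):
    c=camera(n); print(n)
    for lo,hi in((115,145),(8,50)):
        for b in blobs(c,lo,hi): print(lo,*b)
    P=cloud(c); 
c=camera("top")
hsv=cv2.cvtColor(c["image"],cv2.COLOR_BGR2HSV); print(hsv[200,310],hsv[200,270],hsv[200,347],hsv[150,100])
m=((hsv[...,1]<90)&(hsv[...,2]<110)).astype(np.uint8); m[:,:255]=0;m[:,360:]=0;m[312:]=0;m[:98]=0
for v in (130,180,230,280,300):
    r=np.where(c["image"][v,255:365,0]>0)[0]
    sat=hsv[v,255:365,1]; g=np.where(sat<110)[0]+255
    print(v,g.min(),g.max(),ray(c,g.min(),v,0)[:2].round(),ray(c,g.max(),v,0)[:2].round())
print(ray(c,310,307,0))
E
```

```text
top
115 183 [397. 142.] [ 775.1 -240.7] [52.6 53.6] 62.8 118.0
115 2082 [230. 215.] [559.1 245.5] [120.7 142.1] 17.4 129.7
115 2064 [398. 212.] [ 566.3 -236.8] [141.4 120.5] 85.1 129.8
8 599 [244. 157.] [771.3 222.3] [ 42.7 200.1] 84.1 17.7
8 75 [387. 155.] [ 761.3 -226.4] [67.  25.9] 47.3 28.8
8 105 [247. 227.] [534.8 206.3] [ 87.9 179.3] 57.8 30.8
8 100 [375. 221.] [ 544.  -186.6] [152.9  74.4] 36.0 31.9
8 387 [155. 241.] [490.1 484. ] [133.5  32. ] 0.0 33.0
scene
115 1018 [275. 158.] [552.2 247.7] [122.1 142.4] 17.5 129.9
115 88 [396. 220.] [ 773.8 -238.3] [40.9 56.4] 39.5 117.9
115 1247 [353. 253.] [ 559.9 -234.6] [141.1 120.7] 84.6 130.2
8 158 [233. 136.] [486.2 485.3] [ 29.1 125.4] 90.0 33.4
8 322 [317. 148.] [763.1 221.9] [ 51.3 201.3] 77.7 17.0
8 162 [280. 177.] [529.1 209.8] [ 91.  181.8] 58.5 29.9
[60 10 73] [ 41  18 154] [105   3 153] [ 27 187 151]
130 273 349 [845. 134.] [ 845. -110.]
180 271 348 [682. 139.] [ 682. -105.]
230 269 348 [524. 144.] [ 523. -103.]
280 267 347 [370. 149.] [369. -97.]
300 266 347 [310. 151.] [309. -97.]
[288.52928203  16.69328967   0.        ]
```

```bash
cat > tip.py <<'E'
from h import *
def plan(cx,cy,yaw,flip=1,h=108,off=0):
    """tool waypoints for tipping a carton at (cx,cy,yaw); fingers open, jaw axis along carton y"""
    ex=np.array([np.cos(yaw),np.sin(yaw)]);c=np.array([cx,cy])
    Rt=R(yaw+flip*np.pi/2)
    tipz=13 # open fingers end above TCP
    def pose(d,z): # d = distance of finger's robot-side edge from near edge pivot along own x
        p=c+ex*(d-60+11); return [p[0],p[1],z-tipz]
    W=[pose(150,260),pose(150,h)]
    W.append(pose(116+off,h))
    r=np.hypot(120,h);a0=np.arctan2(h,120)
    for t in (12,25,38,50,58):
        a=a0+np.radians(t); W.append(pose(r*np.cos(a)-4+off,r*np.sin(a)+1))
    W.append(pose(W and r*np.cos(a)+30,r*np.sin(a)+70))
    return W,Rt
L=(555.6,246.6,np.radians(17.4)); Rr=(563,-235.7,np.radians(-5))
E
python3 - <<'E'
from tip import *
for nm,k in(("L",L),("R",Rr)):
  for f in(1,-1):
    W,Rt=plan(*k,flip=f); print(nm,f)
    for w in W:
        q=inverse_kinematics(w,Rt); print(np.round(w),None if q is None else np.round(q,2))
# push poses
for s in(1,-1):   # s=+1 pushing toward -y from left
  for f in(1,-1):
   for t in(35,45):
    z=np.array([0,-s*np.sin(np.radians(t)),-np.cos(np.radians(t))]);x=np.array([f,0,0.]);Rt=np.stack([x,np.cross(z,x),z],1)
    for y in (330,100):
      for xx in(440,):
        q=inverse_kinematics([xx,s*y,25],Rt); print("push",s,f,t,y,None if q is None else np.round(q,2))
E
```

```text
L 1
[652. 277. 247.] [-0.43  0.65 -0.1   1.33  0.06  1.17  1.34]
[652. 277.  95.] [-0.41  0.8  -0.13  1.45  0.12  0.9   1.3 ]
[620. 267.  95.] [-0.41  0.75 -0.13  1.56  0.12  0.84  1.29]
[596. 259. 119.] [-0.42  0.69 -0.13  1.62  0.11  0.84  1.28]
[565. 250. 137.] [-0.43  0.62 -0.12  1.7   0.1   0.83  1.28]
[532. 239. 147.] [-0.44  0.56 -0.12  1.79  0.09  0.8   1.27]
[500. 229. 149.] [-0.45  0.51 -0.12  1.87  0.08  0.76  1.26]
[478. 222. 147.] [-0.46  0.48 -0.12  1.93  0.08  0.73  1.25]
[511. 233. 216.] [-0.46  0.44 -0.1   1.78  0.05  0.92  1.29]
L -1
[652. 277. 247.] [-0.82  0.72  0.6   1.35 -0.42  1.19 -1.45]
[652. 277.  95.] [-0.79  0.88  0.54  1.48 -0.51  0.93 -1.37]
[620. 267.  95.] [-0.81  0.83  0.53  1.58 -0.5   0.87 -1.36]
[596. 259. 119.] [-0.84  0.76  0.54  1.64 -0.48  0.87 -1.38]
[565. 250. 137.] [-0.86  0.69  0.54  1.72 -0.45  0.85 -1.39]
[532. 239. 147.] [-0.89  0.63  0.54  1.81 -0.43  0.82 -1.41]
[500. 229. 149.] [-0.92  0.57  0.54  1.9  -0.41  0.78 -1.42]
[478. 222. 147.] [-0.93  0.54  0.54  1.96 -0.4   0.75 -1.43]
[511. 233. 216.] [-0.95  0.5   0.59  1.81 -0.34  0.93 
[... 1443 characters left out ...]
  1.55  0.6   1.29  1.77]
push 1 -1 35 100 [-0.53  0.8  -0.22  1.99  0.76  0.97  1.79]
push 1 -1 45 330 [-0.8   1.05 -0.33  1.44  0.63  1.49  1.75]
push 1 -1 45 100 [-0.59  0.89 -0.23  1.91  0.78  1.15  1.73]
push -1 1 35 330 [ 0.6   0.97  0.29  1.58 -0.68  1.22  1.27]
push -1 1 35 100 [ 0.51  0.8  -0.06  1.99 -0.73  0.8   1.1 ]
push -1 1 45 330 [ 0.67  1.06  0.26  1.46 -0.71  1.41  1.28]
push -1 1 45 100 [ 0.62  0.89 -0.12  1.92 -0.73  0.94  1.15]
push -1 -1 35 330 [ 0.24  1.26  1.01  1.6  -1.18  1.64 -1.5 ]
push -1 -1 35 100 [-0.07  1.03  0.8   2.02 -1.25  1.31 -1.56]
push -1 -1 45 330 [ 0.32  1.35  1.01  1.48 -1.2   1.83 -1.49]
push -1 -1 45 100 [ 0.01  1.13  0.8   1.95 -1.26  1.51 -1.51]
```

Run:
```python
from tip import *
W,Rt=plan(*L,flip=1,h=114)
movep(W[0],Rt); movel(W[1],max_speed=250); movel(W[2],max_speed=80); movel(W[3],max_speed=80)
s=read_state();print(s["time"],s["ft_force"],s["eef_pos"])
ims=[camera(n)["image"] for n in("scene","top")]
cv2.imwrite("pics/t1.png",np.vstack([cv2.resize(ims[0][80:260,150:470],(640,360))[:300],cv2.resize(ims[1][130:290,150:470],(640,320))[:300]]))
```

```text
3.9667 [4.15597821 0.95016375 3.79646325] [594.85607997 258.99144318 125.03718371]
```

View pics/t1.png

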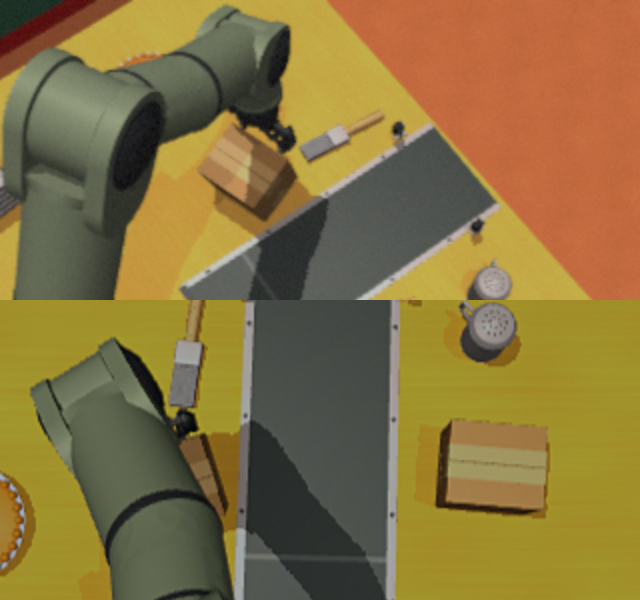

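The scene view shows the left carton (about (245,170) in the upper panel) tilting under the fingers without having slid noticeably, so I continue.

Run:
```python
from tip import *
W,Rt=plan(*L,flip=1,h=114)
for w in W[4:8]:
    movel(w,max_speed=90); print(read_state()["ft_force"].round(1))
movel(W[8],max_speed=150)
print(read_state()["time"])
ims=[camera(n)["image"] for n in("scene","top")]
cv2.imwrite("pics/t2.png",np.vstack([cv2.resize(ims[0][80:260,150:470],(640,360))[:300],cv2.resize(ims[1][130:290,150:470],(640,320))[:300]]))
```

```text
[1.2 1.  1.3]
[0.8 0.5 0.5]
[-0.   0.4  0.4]
[ 0.2  0.1 -0.2]
6.8083
```

View pics/t2.png

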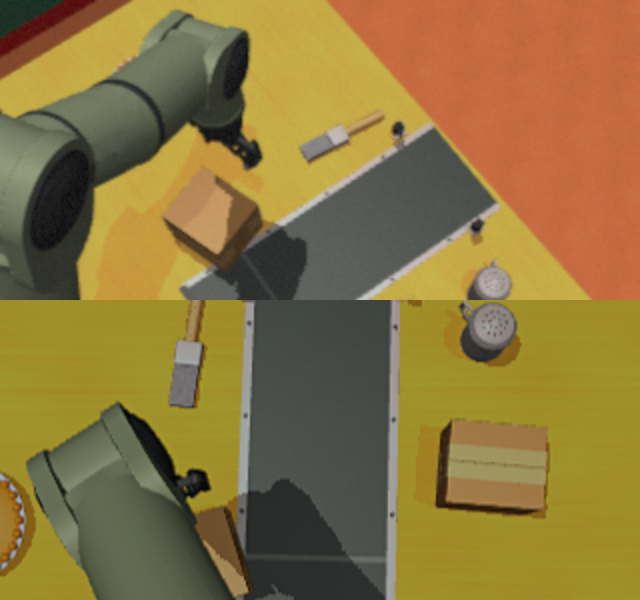

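The left carton now lies on its near side (upper panel, about (212,215)). On to the right one.

Run:
```python
from tip import *
W,Rt=plan(*Rr,flip=1,h=114)
s=read_state(); p=s["eef_pos"].copy(); p[2]=250; movel(p,max_speed=250)
movep(W[0],Rt); movel(W[1],max_speed=250); movel(W[2],max_speed=80)
for w in W[3:8]:
    movel(w,max_speed=90); print(read_state()["ft_force"].round(1))
movel(W[8],max_speed=150)
p=np.array(W[8]);p[0]+=60;p[2]+=80;movel(p,max_speed=250)
print(read_state()["time"])
for n in("top","scene"):
    c=camera(n); cv2.imwrite(f"pics/{n}3.png",c["image"]); print(n)
    for b in blobs(c,105,130,roi=(330,900,-450,400)): print(*b)
```

```text
[ 3.4 -1.9  3.9]
[ 2.4 -1.5  1. ]
[0.5 0.1 0.3]
[ 0.8  0.4 -0.7]
[ 0.6 -0.4 -0.2]
14.1417
top
386 [396. 142.] [ 777.9 -241. ] [68.7 65. ] 63.1 114.6
2272 [244. 261.] [427.8 203.9] [130.4 140.4] 17.4 119.1
1221 [383. 258.] [ 431.3 -197.2] [ 85.4 130. ] 84.9 119.5
scene
1064 [254. 184.] [420.3 205.7] [131.8 143.1] 18.1 119.7
75 [400. 224.] [ 777.2 -256.5] [60.8 29.3] 19.8 112.2
1389 [321. 273.] [ 422.4 -223. ] [140.3 130. ] 85.1 119.9
```

View pics/top3.png

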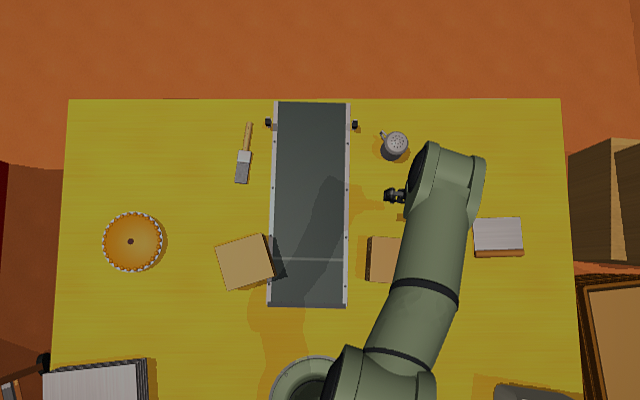

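View pics/scene3.png

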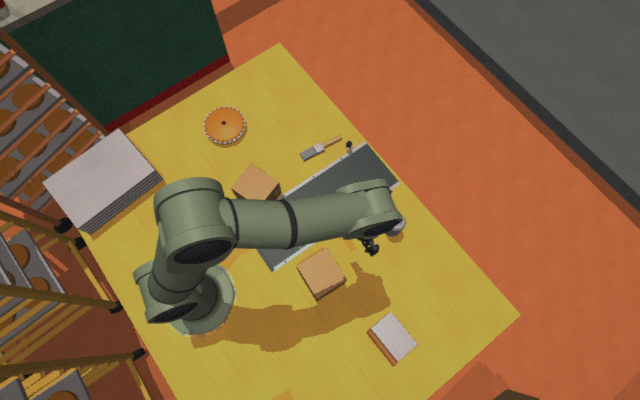

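Both cartons lie flat: the left at about (244,261) in the top view and the right at about (383,258). The undersides face +x, away from both cameras, which sit at x=282 and x=413. So neither underside can be seen yet.

Turning the left carton clockwise by about 65° about its underside should show its underside to the scene camera. I'll plan that push low, with tilted fingers.

```bash
cat > push.py <<'E'
from h import *
def Rp(ang,tilt,f=1):
    """tool leaning: horizontal pointing direction ang, tilted 'tilt' from down; jaws horizontal across"""
    u=np.array([np.cos(ang),np.sin(ang),0]);z=u*np.sin(tilt)+np.array([0,0,-np.cos(tilt)])
    x=f*np.array([-np.sin(ang),np.cos(ang),0]);return np.stack([x,np.cross(z,x),z],1)
def ef(y): return np.array([np.cos(y),np.sin(y)]),np.array([-np.sin(y),np.cos(y)])
def rotpath(c,yaw,side,tot,n=6,off=10,a=-50,piv=58,z=28,lead=0):
    """contact path turning a lying carton about c+piv*e; side=-1: pushing its own -y face near the robot end"""
    e,f=ef(yaw);p0=np.array(c)+piv*e;W=[]
    for k in range(n+1):
        y=yaw+tot*k/n; e,f=ef(y)
        p=p0+(a-piv)*e+side*(70+off-(lead if k else 0))*f; W.append([p[0],p[1],z])
    e,f=ef(yaw);pre=p0+(a-piv)*e+side*(70+off+30)*f
    return [[pre[0],pre[1],z]]+W
E
python3 - <<'E'
from push import *
c=(424,204.8);yaw=np.radians(17.6)
W=rotpath(c,yaw,-1,np.radians(-68));print(np.round(W))
for ang in(65,80,95):
  for t in(30,40):
   for f in(1,-1):
    ok=[inverse_kinematics(w,Rp(np.radians(ang),np.radians(t),f)) for w in W+[[W[0][0],W[0][1],200]]]
    print(ang,t,f,[o is not None for o in ok],np.round(ok[-1],2) if ok[-1] is not None else'')
E
```

```text
[[410.  85.  28.]
 [401. 113.  28.]
 [381. 131.  28.]
 [365. 152.  28.]
 [353. 176.  28.]
 [346. 202.  28.]
 [345. 228.  28.]
 [349. 255.  28.]]
65 30 1 [True, False, False, False, False, False, False, False, True] [-0.79  0.38  1.02  2.38 -1.25  0.89 -2.4 ]
65 30 -1 [True, False, False, False, False, False, False, False, True] [-0.09  0.22  0.12  2.36 -1.03  0.6   0.47]
65 40 1 [False, False, False, False, False, False, False, False, True] [ 0.35  0.29 -0.24  2.39 -1.25  0.63 -2.34]
65 40 -1 [False, False, False, False, False, False, False, False, True] [ 0.53  0.3  -0.45  2.39 -1.19  0.57  0.74]
80 30 1 [True, True, True, False, False, False, False, False, True] [-0.82  0.63  1.24  2.29 -1.22  1.25 -2.12]
80 30 -1 [True, True, True, False, False, False, False, False, True] [-0.06  0.28  0.13  2.26 -0.88  0.75  0.59]
80 40 1 [True, True, True, True, False, False, False, False, True] [-0.45  0.48  0.8   2.3  -1.23  1.14 -2.06]
80 40 -1 [True, True, True, False, False, False, False, False, True] [ 0.09  0.35  0.09  2.28 -1.07  0.86  0.87]
95 30 1 [True, True, True, True, True, True, True, True, True] [-0.79  0.71  1.23  2.2  -1.13  1.38 -1.94]
95 30 -1 [True, True, True, True, True, True, True, True, True] [-0.05  0.34  0.12  2.17 -0.75  0.88  0.71]
95 40 1 [True, True, True, True, True, True, True, True, True] [-0.64  0.84  1.23  2.19 -1.21  1.62 -1.77]
95 40 -1 [True, True, True, True, True, True, True, True, True] [ 0.08  0.42  0.1   2.16 -0.89  1.    0.92]
```

```bash
cat >> push.py <<'E'
def rotpath2(c,yaw,tot,n=6,off=10,g=-57,piv=(15,48),z=28):
    """turn clockwise by pushing the underside near its own -y end towards the robot"""
    e,f=ef(yaw);P=np.array(c)+piv[0]*e+piv[1]*f;W=[]
    for k in range(-1,n+1):
        e,f=ef(yaw+tot*max(k,0)/n)
        p=P+(65-piv[0]+off+(30 if k<0 else 0))*e+(g-piv[1])*f; W.append([p[0],p[1],z])
    return W
E
python3 - <<'E'
from push import *
c=(424,204.8);yaw=np.radians(17.6)
W=rotpath2(c,yaw,np.radians(-68));print(np.round(W).tolist())
for ang in(150,170,190,210):
  for t in(30,40):
   for f in(1,-1):
    ok=[inverse_kinematics(w,Rp(np.radians(ang),np.radians(t),f)) for w in W+[[W[0][0],W[0][1],200]]]
    print(ang,t,f,[int(o is not None) for o in ok],np.round(ok[-1],2) if ok[-1] is not None else'')
E
```

```text
[[541.0, 182.0, 28.0], [513.0, 173.0, 28.0], [495.0, 157.0, 28.0], [474.0, 145.0, 28.0], [452.0, 137.0, 28.0], [428.0, 134.0, 28.0], [404.0, 136.0, 28.0], [381.0, 142.0, 28.0]]
150 30 1 [1, 1, 1, 1, 1, 1, 1, 1, 1] [-0.82  1.08  1.22  1.51 -1.04  1.82 -1.56]
150 30 -1 [1, 1, 1, 1, 1, 1, 1, 1, 1] [-0.24  0.7   0.02  1.48 -0.37  1.38  0.97]
150 40 1 [1, 1, 1, 1, 1, 1, 1, 1, 1] [-0.68  1.05  1.01  1.41 -0.97  1.88 -1.64]
150 40 -1 [1, 1, 1, 1, 1, 1, 1, 1, 1] [-0.19  0.8   0.01  1.38 -0.44  1.54  1.01]
170 30 1 [1, 1, 1, 1, 1, 1, 1, 1, 1] [-0.85  1.12  1.22  1.42 -0.92  1.84 -1.32]
170 30 -1 [1, 1, 1, 1, 1, 1, 1, 1, 1] [-0.29  0.75 -0.02  1.38 -0.22  1.49  1.17]
170 40 1 [1, 1, 1, 1, 1, 1, 1, 1, 1] [-0.65  1.01  0.8   1.28 -0.71  1.84 -1.54]
170 40 -1 [1, 1, 1, 1, 1, 1, 1, 1, 1] [-0.26  0.86 -0.02  1.25 -0.27  1.67  1.18]
190 30 1 [1, 1, 1, 1, 1, 1, 1, 1, 1] [-0.73  0.88  0.68  1.36 -0.47  1.61 -1.39]
190 30 -1 [1, 1, 1, 1, 1, 1, 1, 1, 1] [-0.35  0.77 -0.05  1.33 -0.07  1.55  1.38]
190 40 1 [1, 1, 1, 1, 1, 1, 1, 1, 1] [-0.69  1.    0.71  1.22 -0.5   1.83 -1.36]
190 40 -1 [1, 1, 1, 1, 1, 1, 1, 1, 1] [-0.34  0.89 -0.05  1.19 -0.1   1.75  1.38]
210 30 1 [1, 1, 1, 1, 1, 1, 1, 1, 1] [-0.77  0.86  0.6   1.36 -0.29  1.56 -1.19]
210 30 -1 [1, 1, 1, 1, 1, 1, 1, 1, 1] [-0.41  0.77 -0.08  1.34  0.08  1.56  1.6 ]
210 40 1 [1, 1, 1, 1, 1, 1, 1, 1, 1] [-0.75  0.98  0.63  1.22 -0.29  1.76 -1.18]
210 40 -1 [1, 1, 1, 1, 1, 1, 1, 1, 1] [-0.42  0.88 -0.07  1.19  0.08  1.76  1.6 ]
```

Run:
```python
from push import *
c=(424,204.8);yaw=np.radians(17.6)
W=rotpath2(c,yaw,np.radians(-68),n=4); Rt=Rp(np.radians(165),np.radians(40),-1)
movep([W[0][0]+10,W[0][1],200],Rt); clamp(); movel(W[0],max_speed=250)
for w in W[1:]: movel(w,max_speed=110); print(read_state()["ft_force"].round(1),end=' ')
s=read_state();p=s["eef_pos"]-0; p=p+np.array([25,-25,30.]);movel(p,max_speed=200)
movep([560,-60,260],Rt)
print(read_state()["time"])
for n in("top","scene"):
    c=camera(n); cv2.imwrite(f"pics/{n}4.png",c["image"]); print(n)
    for b in blobs(c,105,130,roi=(250,700,-450,400)): print(*b)
    if n=="scene": cv2.imwrite("pics/zoom4.png",cv2.resize(c["image"][130:270,180:340],(800,700),interpolation=cv2.INTER_CUBIC)[:600])
```

```text
[ 0.3 -0.  -0.2] [-0.5 -0.3 -0.8] [ 0.9  0.4 -0.1] [ 0.1 -0.4  0.7] [ 0.2  0.4 -0.3] 21.3
top
1528 [402. 260.] [ 427.3 -242.2] [106.5 130. ] 85.3 119.5
2333 [237. 287.] [355.4 224. ] [140.1 131.5] 50.9 119.0
scene
1390 [321. 273.] [ 422.2 -222.9] [140.2 129.8] 85.2 119.9
```

View pics/scene4.png

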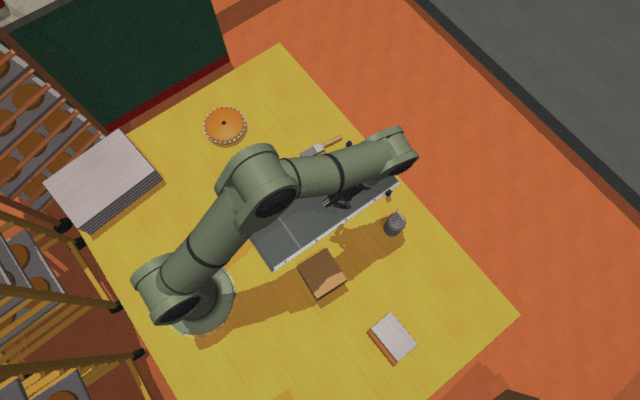

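View pics/zoom4.png

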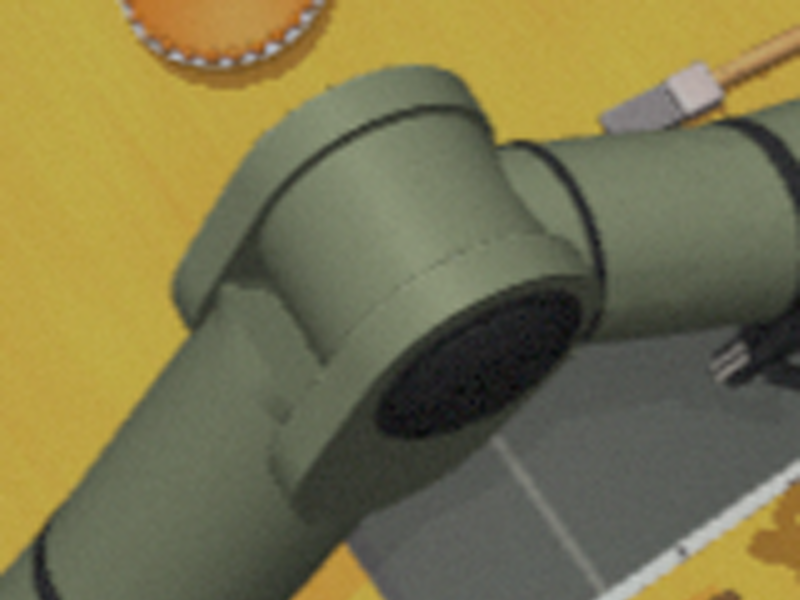

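The arm hides the left carton at about (228,192), so I swing it aside.

Run:
```python
from push import *
s=read_state();q=np.array(s["qpos"]);print(q.round(2)); q[0]+=0.75; goto_joints(q)
print(read_state()["time"],read_state()["eef_pos"].round())
c=camera("scene"); u,v=project(c,[400,190,60]).astype(int);print(u,v)
cv2.imwrite("pics/scene5.png",c["image"])
cv2.imwrite("pics/zoom5.png",cv2.resize(c["image"][v-30:v+30,u-40:u+40],(800,600),interpolation=cv2.INTER_CUBIC))
c=camera("top"); u,v=project(c,[400,190,60]).astype(int)
cv2.imwrite("pics/zoom5t.png",cv2.resize(c["image"][v-30:v+30,u-40:u+40],(800,600),interpolation=cv2.INTER_CUBIC))
```

```text
[ 0.03  0.82  0.08  1.18 -0.16  1.84  1.43]
22.95 [ 371. -423.  259.]
254 195
```

View pics/zoom5.png

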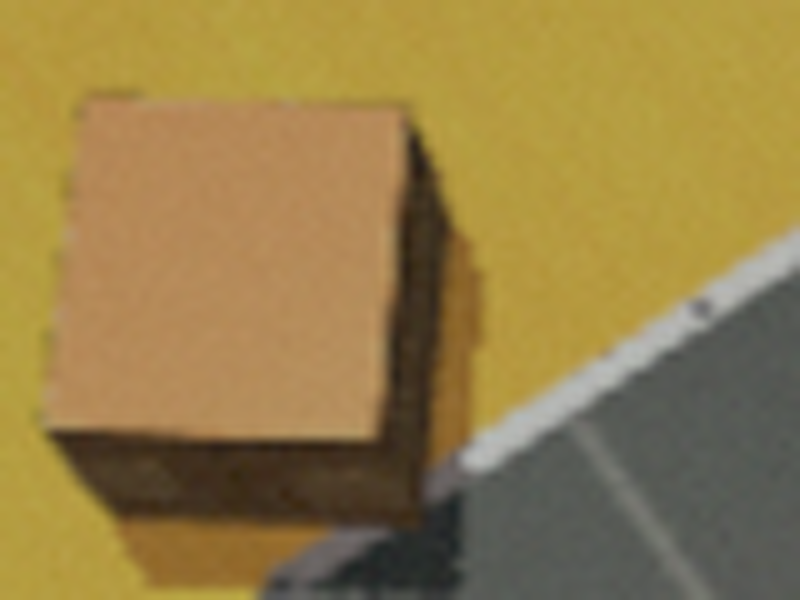

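View pics/zoom5t.png

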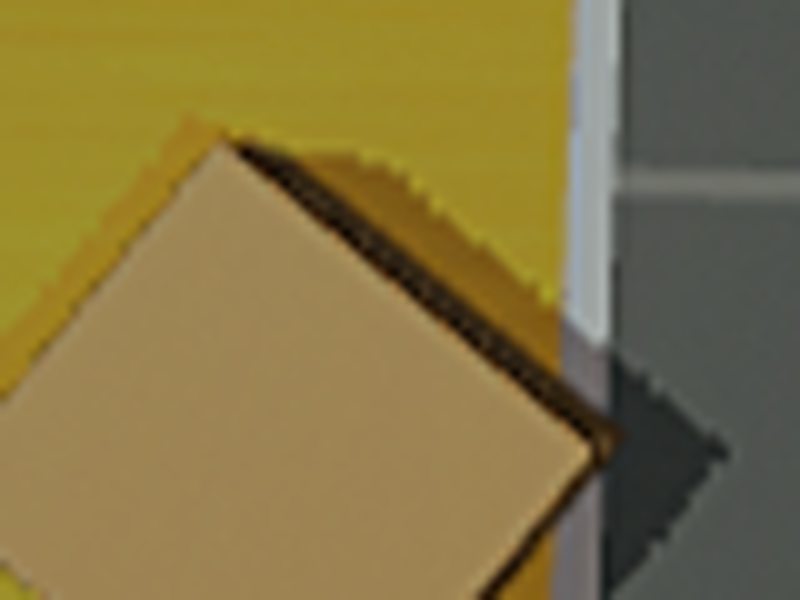

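View pics/scene5.png

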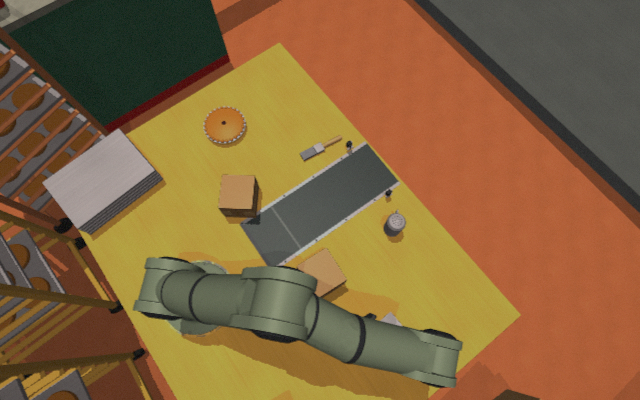

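Run:
```python
from push import *
ims=[];
for i in range(8):
    c=camera("scene");ims.append(c["image"].astype(float))
im=np.mean(ims,0)
ct=camera("top")
for cc in(c,ct):
    for b in blobs(cc,105,130,roi=(250,700,100,400)): print(*b)
b=blobs(c,105,130,roi=(250,700,100,400))[0]
ctr=np.array(b[2]); 
for nm,cc,I,b in(("s",c,im,blobs(c,105,130,roi=(250,700,100,400))[0]),("t",ct,ct["image"].astype(float),blobs(ct,105,130,roi=(250,700,100,400))[0])):
    ctr=np.array(b[2]);ang=b[4]; w,h=b[1]
    yaw=np.radians(ang-90 if w>h else ang); 
    if yaw>0: yaw-=np.pi/2
    e,f=ef(yaw);print(np.degrees(yaw))
    C=[ctr+65*e+s*70*f for s in(-1,1)]
    src=np.float32([project(cc,[*C[0],120]),project(cc,[*C[1],120]),project(cc,[*C[1],0]),project(cc,[*C[0],0])]);print(src.round(1).tolist())
    H=cv2.getPerspectiveTransform(src,np.float32([[50,50],[470,50],[470,410],[50,410]]))
    o=cv2.warpPerspective(I.astype(np.float32),H,(520,460),flags=cv2.INTER_CUBIC)
    o=np.clip(o*3.0,0,255).astype(np.uint8);cv2.imwrite(f"pics/face5{nm}.png",o)
    u,v=project(cc,[*(C[0]+C[1])/2,60]).astype(int)
    cv2.imwrite(f"pics/br5{nm}.png",cv2.resize(np.clip(I[v-24:v+24,u-32:u+32]*3,0,255).astype(np.uint8),(800,600),interpolation=cv2.INTER_NEAREST))
cv2.imwrite("pics/both5.png",np.hstack([cv2.resize(cv2.imread(f"pics/{a}.png"),(400,300)) for a in("face5s","br5s")]))
cv2.imwrite("pics/both5t.png",np.hstack([cv2.resize(cv2.imread(f"pics/{a}.png"),(400,300)) for a in("face5t","br5t")]))
```

```text
1182 [236. 192.] [349.3 226. ] [142.8 131.1] 50.9 119.7
2321 [237. 287.] [355.6 224.2] [140.6 131.1] 50.8 119.1
-39.1
[[251.10000610351562, 208.89999389648438], [254.1999969482422, 175.10000610351562], [258.6000061035156, 186.10000610351562], [255.6999969482422, 217.8000030517578]]
-39.2
[[270.20001220703125, 284.29998779296875], [232.3000030517578, 252.89999389648438], [238.5, 254.0], [273.3999938964844, 282.79998779296875]]
```

View pics/both5.png

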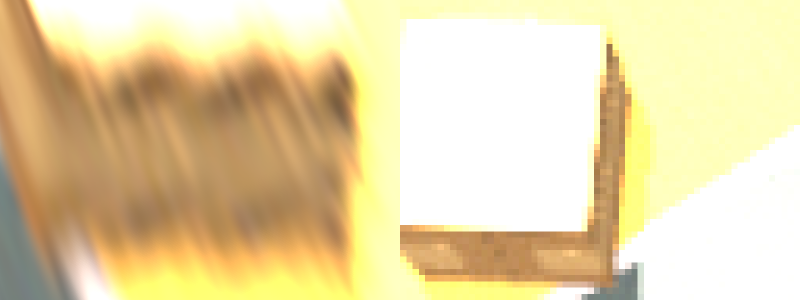

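View pics/both5t.png

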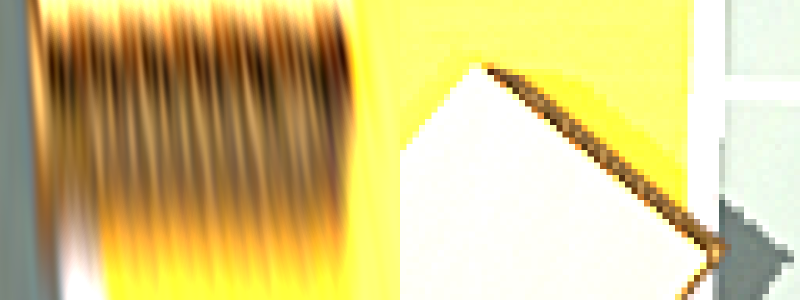

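Run:
```python
from push import *
im=np.mean([camera("scene")["image"].astype(float) for i in range(6)],0)
crop=im[168:224,236:268]; print(im[[180,185,190,195,200,205,210],248:264].mean(-1).round().astype(int))
cv2.imwrite("pics/n6.png",cv2.resize(np.clip((crop-15)*3.2,0,255).astype(np.uint8),(340,595),interpolation=cv2.INTER_NEAREST))
```

```text
[[135 135 136 135 136 137  99  39  69 114 133 132 134 136 134 132]
 [136 136 135 137 137 112  66  49  53  47  86 121 132 133 133 133]
 [136 136 137 137 139  99  48  52  50  48  59  86  97 119 132 132]
 [136 138 138 138 116  70  43  48  48  44  78  95  94  94 117 131]
 [138 137 137 141 103  41  48  50  47  59  86  95  94 119 132 130]
 [138 139 139 118  74  46  48  47  42  79  97  98  98 120 132 131]
 [ 47  47  47  46  44  44  49  45  52  83 100 102 153 179 180 175]]
```

View pics/n6.png

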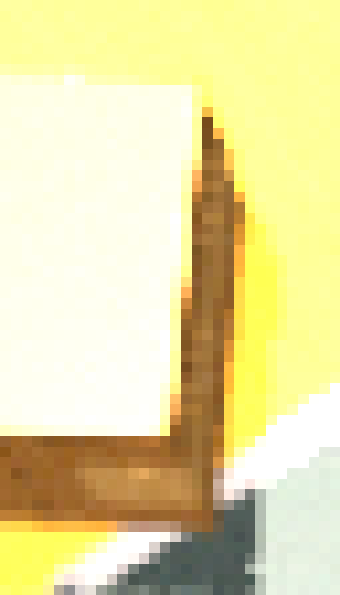

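The underside (right-hand strip, x 253–259, rows 178–210 in the scene view) has even brightness. It is slightly lighter along its middle, as plain tape would be, and shows no dark ring. So the right-hand carton carries the stamp, and I push that one onto the belt with open, tilted fingers.

Run:
```python
from push import *
Rt=Rp(np.radians(86),np.radians(40),-1)
print([inverse_kinematics([440,y,z],Rt) is not None for y,z in((-345,200),(-345,20),(-200,20),(-45,20))])
open_gripper(); movep([440,-350,190],Rt); movel([440,-350,20],max_speed=250)
movel([440,-290,20],max_speed=90); movel([441,-75,20],max_speed=90)
print(read_state()["ft_force"].round(1),read_state()["time"],read_state()["eef_pos"].round())
for n in("top","scene"):
    c=camera(n); cv2.imwrite(f"pics/{n}7.png",c["image"]); print(n)
    for b in blobs(c,105,130,roi=(250,700,-450,400)): print(*b)
```

```text
[True, True, True, True]
[ 1.  -2.2  1. ] 29.3167 [441. -75.  20.]
top
110 [365. 242.] [ 474.4 -140.1] [25.9 69.4] 75.2 110.0
2255 [318. 260.] [429.1  -7.8] [140.1 130.1] 86.0 119.3
2331 [237. 287.] [355.8 223.9] [140.4 130.4] 50.8 119.0
119 [364. 271.] [ 403.3 -138.2] [63.3 29.8] 5.4 110.4
scene
1180 [236. 192.] [349. 226.] [144.3 131. ] 51.3 119.6
698 [284. 219.] [422.7   3.3] [124.2 130.2] 85.3 119.8
```

View pics/top7.png

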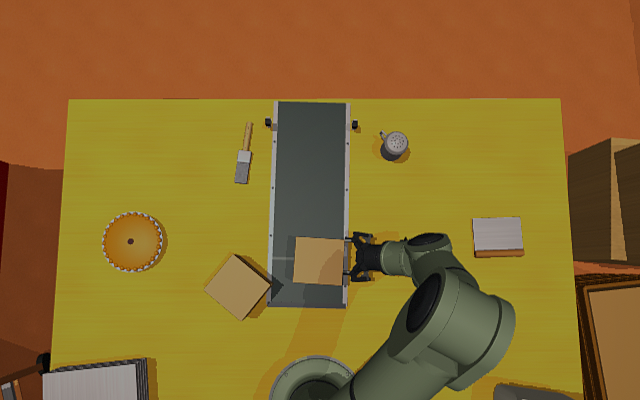

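View pics/scene7.png

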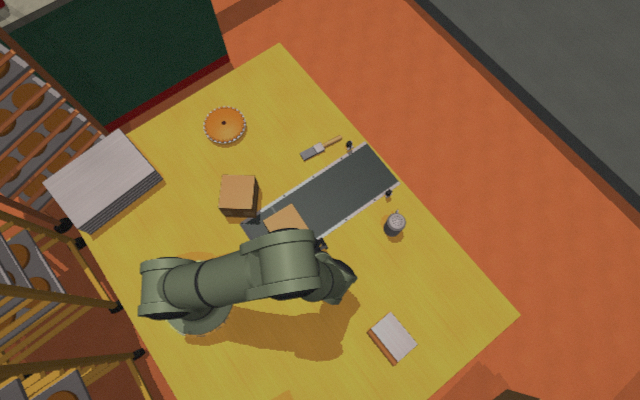

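The carton is square to the belt, and its underside middle is about 34 mm short of the centre line. I push that remainder, then retreat and check.

Run:
```python
from push import *
movel([441,-41,20],max_speed=60); wait(0.3)
movel([441,-110,35],max_speed=150); movel([441,-200,200],max_speed=250)
Rt=read_state()["tool_rot"]
q=np.array(read_state()["qpos"]); q[0]+=0.5; goto_joints(q)
print(read_state()["time"],read_state()["eef_pos"].round())
for n in("top","scene"):
    c=camera(n); cv2.imwrite(f"pics/{n}8.png",c["image"]); print(n)
    for b in blobs(c,105,130,roi=(250,700,-300,400)):
        print(*b)
        w,h=b[1];yaw=np.radians(b[4]-90 if w>h else b[4]); yaw-=np.pi/2*(yaw>.5)
        o=np.array(b[2])+65*ef(yaw)[0]; print(' yaw',np.degrees(yaw),'origin',o,'belt y',o[1]-(20-(o[0]-548)*0.028))
    im=c["image"];hsv=cv2.cvtColor(im,cv2.COLOR_BGR2HSV)
c=camera("scene");hsv=cv2.cvtColor(c["image"],cv2.COLOR_BGR2HSV)
# belt edges in the scene camera
for x in(600,700):
    ys=np.arange(-200,240,1.0);s=[]
    for y in ys:
        u,v=project(c,[x,y,0]).round().astype(int); s.append(hsv[v,u,1])
    g=ys[np.array(s)<110]; print(x,g.min(),g.max(),(g.min()+g.max())/2)
```

```text
32.9 [ 292. -385.  199.]
top
2253 [306. 261.] [428.7  28.1] [140.1 130.2] 86.2 119.4
 yaw -3.7999999999999976 origin [493.55709544  23.79219647] belt y 2.267795146291526
2334 [237. 287.] [355.8 223.9] [140.5 130.4] 50.8 119.0
 yaw -39.2 origin [406.17139177 182.81809533] belt y 158.84689429622628
scene
1182 [236. 192.] [349.5 226.1] [143.6 130.6] 51.3 119.6
 yaw -38.7 origin [400.22797648 185.45922734] belt y 161.3216106795349
1239 [281. 220.] [421.9  30.2] [142.8 130.2] 86.1 119.8
 yaw -3.9000000000000057 origin [486.74947812  25.77900611] belt y 4.063991494239666
600 -104.0 148.0 22.0
700 -105.0 239.0 67.0
```

View pics/top8.png

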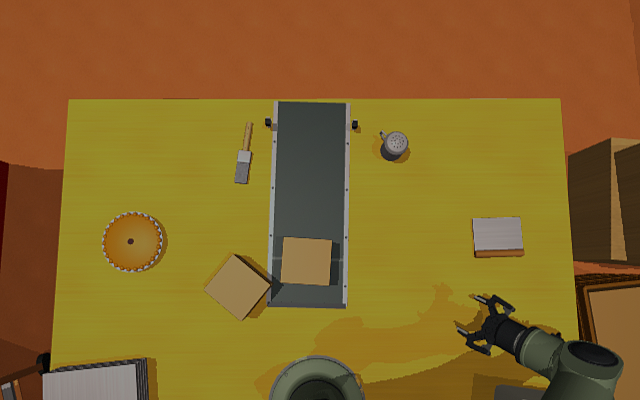

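View pics/scene8.png

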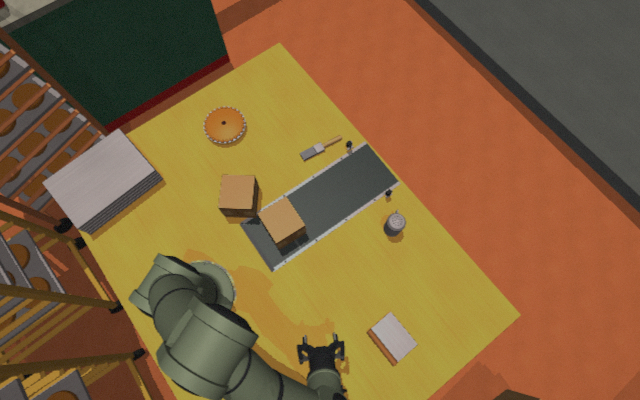

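The stamped carton now lies on the belt (top view about (306,261)) and the other lies beside it (237,287). With time to spare, I recheck the stamp by sampling the visible underside's brightness along its width.

Run:
```python
from push import *
fr=[camera("scene") for i in range(20)];c=fr[0]
im=np.mean([f["image"].astype(np.float32) for f in fr],0)
print(read_state()["time"])
e,f=ef(np.radians(-39)); ctr=np.array([349.4,226.])+65.5*e
for col in range(3):
  print("BGR"[col])
  for z in(95,75,60,45,25):
    r=[]
    for y in range(-60,61,10):
        u,v=project(c,[*(ctr+y*f),z]); r.append(cv2.getRectSubPix(np.ascontiguousarray(im[...,col]),(1,1),(float(u),float(v)))[0,0])
    print(z,np.round(r).astype(int))
g=im.mean(-1)
for v in range(176,214,2): print(v,g[v,249:262].round().astype(int))
```

```text
34.05
B
95 [28 36 31 30 29 30 32 27 28 29 34 31 28]
75 [31 30 32 32 31 31 30 30 32 32 30 30 30]
60 [33 31 33 33 33 35 32 31 31 33 34 33 36]
45 [31 31 31 32 32 31 31 30 31 31 31 30 33]
25 [36 34 29 28 28 30 30 29 28 27 29 30 33]
G
95 [44 56 50 46 45 48 50 40 44 46 54 50 44]
75 [47 47 48 48 48 48 47 46 47 49 47 47 47]
60 [50 48 51 50 50 53 49 48 48 50 52 50 60]
45 [48 47 47 48 48 47 47 47 48 48 48 47 54]
25 [48 51 48 44 43 50 50 48 44 43 50 50 59]
R
95 [58 73 65 60 60 65 67 53 59 61 71 66 57]
75 [61 60 62 61 62 62 60 60 61 63 60 61 60]
60 [63 62 65 64 63 67 62 61 61 64 67 64 78]
45 [61 60 61 62 61 61 61 61 61 61 61 60 70]
25 [62 65 63 59 57 66 67 65 58 58 66 66 77]
176 [132 131 132 131 132 111 115 130 130 131 131 130 129]
178 [132 133 132 132 135 100  67 112 129 130 131 131 130]
180 [132 133 132 133 133  95  40  67 112 129 130 130 131]
182 [132 133 133 132 131  94  43  46  72 113 130 129 130]
184 [132 132 133 132 112  69  44  47  57 105 128 129 130]
186 [133 133 133 133 102  52  44  47  46  65 111 129 129]
188 [133 133 133 137 102  42  50  52  45  51  80 111 127]
190 [133 133 133 135  97  45  49  49  44  59  84  94 116]
192 [133 134 134 135  97  41  45  48  43  66  87  93  92]
194 [134 134 134 123  83  42  47  47  42  76  92  92  92]
196 [134 135 134 106  56  44  48  45  43  77  93  91  92]
198 [134 134 135  99  43  45  49  44  48  79  94  93  92]
200 [135 135 137 100  41  45  49  44  57  83  92  93 115]
202 [135 136 136  97  40  47  49  44  67  89  94  92 115]
204 [135 135 126  88  48  51  48  43  69  91  95  95 115]
206 [135 136 112  67  50  52  47  43  77  93  95  97 117]
208 [131 128  93  45  43  47  45  49  80  94  94  94 138]
210 [ 46  46  46  42  45  49  45  51  81  97  98 144 169]
212 [ 63  60  55  54  51  49  43  61  92  98 126 140 136]
```

At mid-height the brightness varies by only a few grey levels across the full 120 mm sampled. There is no ring or bars, so the left carton is the unstamped one.

```bash
python3 -c "
from workcell import *
print(finish_job(), read_state()['time'])"
```

```text
the job is handed in; nothing more can be done
the job is handed in; nothing more can be done
```

I tipped both cartons onto their near sides and pushed the right-hand one, which I take to be stamped, onto the middle of the belt. The job was handed in at about 34 s, and no verdict was reported.

- **Finding the stamp:** once tipped, the undersides faced away from both cameras. I turned the left carton about 57° clockwise on the bench until its underside just showed in the scene camera. Its brightness was even, slightly lighter along the middle like tape, with no dark ring. The stamp was therefore inferred by exclusion; I never saw it directly. The underside was only about 4 pixels deep in that view.
- **Stamped carton:** the middle of its underside is 2 mm (top camera) to 4 mm (scene camera) from the centre line. It is about 2° off square to the belt.
- **Other carton:** it lies on its near side about 159–161 mm from the centre line.
- **Bystanders and gripper:** the pie, dredger, scraper and brush look unmoved in the last pictures, judged by eye. The gripper is clear of everything.
- **Disagreements:** the two cameras differ by about 6–7 mm in x and 2 mm in y, which is well inside the tolerances. One scene-camera check of the belt edge at x = 700 gave a false reading, probably because it picked up the brush. The check at x = 600 agreed with the top camera.

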